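# Seat a mould plate and clamp it with the T-handle screw

### The job

Slide the aluminium mould plate gently all the way in under the clamp until it sits against the blue end stop, then screw the T-handle down clockwise, half turn by half turn, until the brass pad grips the plate firmly: stop about an eighth of a turn after you feel the pad bite, and do not over-tighten, as that dents the plate. Let go of the handle and leave the spray can, grease jar and brush where they are.

Things in the scene. Friction and masses are not known exactly. Their poses are not given: they have to be found in the camera images.
- bed: Dark steel fixture bed bolted down, 205 x 150 x 20 mm high (x -133 to +72 mm). Origin on the bench under the screw axis; x is the way the plate slides in, z up. It carries two guide rails (12 wide, 14 high, x -40 to +45 mm, 54 mm apart) and a blue end stop, face at x = +45 mm, 22 mm high.
- seat (a point): Where plate_mid is when the plate is home against the stop: 30 mm behind the screw axis (bed x = -30, y = 0), 30 mm above the bench. Axes as the bed's.
- plate_mid (a point): Centre of the loose aluminium mould plate, 150 long (its x) x 50 wide x 20 mm high, 0.3 to 0.6 kg, lying on the bed between the rails (2 mm play each side), pulled 30 to 55 mm out of its home place. Axes parallel to the bed's within the play.
- plate_tail (a point): Centre of the plate's outer end face (the end to push on), 75 mm from plate_mid along the plate's -x, half-way up the 20 mm height. It ends 105 mm from the screw axis when the plate is home.
- spindle: The clamp screw; origin at the middle of the T-handle's bar, on the screw axis, about 155 mm above the bench at handle angle 0. Upright, 14 mm thick, brass pad 20 mm across at its foot, 6 to 11 mm above the plate at the start; goes down 12 mm per turn. It moves up and down only (the T-handle on it turns).
- tee (a joint): Angle of the T-handle in rad, grows clockwise seen from above (tightening, screw down 1.91 mm per rad). At 0 the bar lies along the bed's x, black ball to +x. Starts at -0.6 to 0.6; the sprung pad meets the plate after 0.45 to 0.95 turns. Free turning takes 1 to 2 N at the bar_ points; after the bite it climbs: 5 to 7 N is well tight, over 8 N too much. It stays where left.
- bar_black (a point): Point on the T-handle's level round bar (10 mm thick, 126 mm long, 15 mm balls on its ends, hub 22 mm across in the middle) 48 mm from the screw axis towards the black ball, a good place to grip from above. Moves with the handle.
- bar_red (a point): The same on the other arm of the bar, 48 mm from the axis towards the red ball.
- spray_mid (a point): Middle of a loose spray can, 52 mm across, 170 mm high; leave it alone.
- grease_mid (a point): Middle of a loose yellow grease jar with black lid, 60 mm across, 55 mm high; leave it alone.
- brush_mid (a point): Middle of a loose brush lying down, 170 mm long, 20 mm high; leave it alone.
- arch: Grey arch astride the bed that carries the screw, 36 mm along the bed's x, 146 mm wide in y, posts 22 mm wide at y = +-58 mm, origin on the screw axis near the bed's top; crossbeam 65 to 87 mm above the origin, brass collar 30 mm across to 93 mm. Its height on the bed differs by +-1.5 mm from time to time.
There are look-alikes about, which are no part of the job. Leave any orange or turquoise look-alike of the part that bears plate_mid alone.

How it is judged:
On the way, in this order (a step that is already met when the one before it is completed fails the run):
1. the plate is home against the end stop, the pad not yet on it (horizontal distance between plate_mid and seat below 0.004 m and contact force between spindle and plate below 1 N), for 0.2 s.
2. the pad grips the plate (contact force between spindle and plate above 50 N), for 0.2 s.
At the end, for the whole second after the job is handed in: The plate is home against the end stop (within 4 mm), the brass pad presses on it with 50 to 180 N, and the T-handle is still (horizontal distance between plate_mid and seat below 0.004 m and contact force between spindle and plate between 50 and 180 N and velocity of joint tee between -0.05 and 0.05 rad/s); the robot touches nothing.
It fails at once if the clamp is over-tightened: the pad presses on the plate with more than 210 N (contact force between spindle and plate above 210 N).
It fails at once if the robot presses on the plate with more than 35 N (contact force between any of the fingers, the arm and plate above 35 N).
It fails at once if the spray can, jar or brush is moved by more than 20 mm (distance of any of spray_mid, grease_mid, brush_mid from where it was at the start of the episode above 0.02 m).
It also fails if it takes over 72 s, if anything falls off the work surface, if the arm or the gripper's body presses on something with over 40 N, if the wrist force passes 120 N, or if a joint passes its speed limit or range.

### The arm

A 6-joint arm with a two-finger parallel gripper is mounted at the origin on the work surface. World frame = base frame: x ahead of the robot, y to its left, z up, the work surface at z = 0. Lengths are in m, angles in rad, forces in N, time in s.
With the tool pointing down it reaches from about 0.325 to 0.9 m from the base axis. Payload 6.1 kg.
Tool frame: the origin (TCP) lies at the very end of the fingers, on their centre line; the grasp point (between the pads) lies 19 mm behind it; z points along the fingers, x is the direction in which the jaws open and shut, and the axes are right-handed (so a half turn about z gives the same grasp; the last joint's range is limited). The gripper opens to 85 mm and grips with 20 to 120 N. Pads are 22 mm wide; open, the fingers measure 114 mm over their backs; the gripper's body (76 mm by 85 mm) begins 54 mm behind the grasp point. The pads swing forward as they close: fully open they stand 13 mm farther back than shut.
Start: joints at [-1.309, 0.22, 1.526, -0, 1.395, -0.126], TCP at [0.236, -0.579, 0.231] pointing down, gripper open.
Joint ranges: [-2.98, 2.98], [-0.91, 2.08], [0.09, 2.57], [-1.24, 4.39], [0.2, 2.65], [-2.68, 2.68]. Speed limits (rad/s): [2.57, 2.57, 3.01, 3.14, 3.14, 3.14].

### API

Orientations are given as a unit quaternion [w, x, y, z].
In Python, from cell import env gives the robot as it stands.
- The arm moves only by the shell command python3 -m handwheel 'ROWS' [FORCE]. ROWS is JSON, a list of rows, each an object of numbers: "x", "y", "z": the shift along the tool's x, y, z in cm; "ax", "ay", "az": the turn, a rotation vector about the tool's x, y, z in rad; "gripper": the finger opening in cm, from 0 to 8.54. In form: [{"x": .., "y": .., "z": .., "ax": .., "ay": .., "az": .., "gripper": ..}, ...]. A call has 1 to 5 rows; each row shifts and turns the commanded pose from where the row before left it, along the tool's axes as they then stand; what a row does not reach is not made up. A row lasts 1/12 s, in which the tool goes at most 41.7 mm and 7.16 degrees, less where a joint would pass 70% of its speed; a pose out of reach is approached as far as the arm can. A call with a gripper value outside its range is refused whole. The fingers move at their own pace and stop on an object; FORCE is the grip in N (left out, the last holds). Time passes only in rows, so rows that do not move let the fingers close. It gives the time, the measured TCP pose, the force and the opening at its end, in the units of the state.
- env.observe(): the state, without advancing time (a new reading comes with each control period).
- env.camera(name): name is "side" or "top"; returns a dict with "pixels" (384x512x3 uint8, red, green, blue), "mtx" (3x3 intrinsics, pixels), "position" and "attitude" of the camera in the world. Camera axes: x right, y down, z forward; pixel columns grow to the right and rows downward; lengths in m; the calibration is good to about 2 mm. A picture is of the moment at which its call begins. There is no depth.
- env.hand_in(): hands the job in, once; it reports no verdict.
The state is a dict: "time_s": time; "joints": joint angles; "qd": joint speeds; "joint_torque": joint torques, N m; "tool_pos": TCP position; "tool_rot": TCP orientation; "force": force on the tool from outside, world axes, zero at the start; "wrist_torque": the same for the moment, N m; "finger_gap": opening from 0.0 (shut) to 1.0 (fully open).
Only numpy, scipy, OpenCV 4.12 (cv2) and the standard library are available. Lean on these libraries where they do the work, as an engineer would, in place of code of your own. Each camera call takes 0.05 s, during which the arm holds its last target.

## Working session

There is one attempt and no reset: what is moved stays moved. The work goes in short steps, Python scripts to look and compute and a shell command to move; the robot and the scene stay as the last step left them, time stands still between calls to the robot, and variables do not carry over. Pictures are saved under pics/ and viewed, and the job is handed in when it is done.

```bash
ls; mkdir -p pics
python3 - <<'E'
from cell import env
import cv2
s=env.observe()
for k,v in s.items(): print(k,v)
for n in("side","top"):
    c=env.camera(n); cv2.imwrite(f"pics/{n}0.png",c["pixels"][:,:,::-1]); print(n,c["mtx"],c["position"],c["attitude"])
E
```

```text
pics
time_s 0.0
joints [-1.30910849e+00  2.21218938e-01  1.52760190e+00  1.28700514e-05
  1.39471824e+00 -1.26094119e-01]
qd [-0.00160881 -0.00051609 -0.00112434 -0.00228809 -0.00228982 -0.00027633]
joint_torque [-3.96788519e-04 -4.96904254e+01 -3.89397526e+01 -1.84428895e-04
  1.11493492e-02  1.34042017e-05]
tool_pos [ 0.23618102 -0.57800311  0.23020858]
tool_rot [-6.44734022e-04  8.30100171e-01 -5.57613449e-01 -7.29035370e-04]
force [-0.06036     0.10305676  0.03744932]
wrist_torque [-0.06696325  0.04909646  0.03884998]
finger_gap 0.9996671857571567
side [[483.14466343   0.         250.47083602]
 [  0.         483.14466343 187.93278136]
 [  0.           0.           1.        ]] [0.46892609 1.17834331 0.78122378] [ 0.01776877 -0.04099571  0.85893168 -0.51013722]
top [[410.59805973   0.         253.37189801]
 [  0.         410.59805973 197.25569716]
 [  0.           0.           1.        ]] [ 0.39527746 -0.00772683  1.16222145] [-0.0616926   0.70610158 -0.70340899  0.05320118]
```

View pics/side0.png

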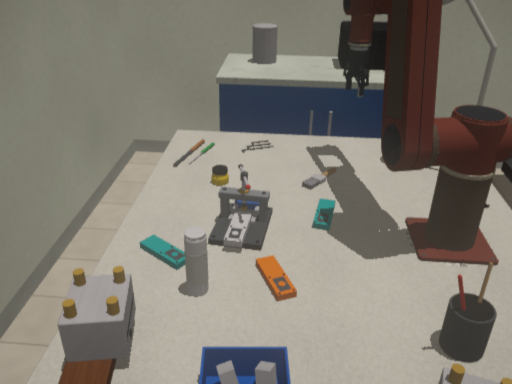

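View pics/top0.png

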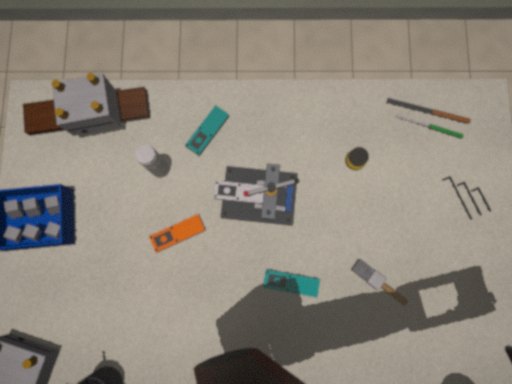

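```bash
cat > h.py <<'E'
import numpy as np, cv2
from scipy.spatial.transform import Rotation as R
def rot(q): return R.from_quat([q[1],q[2],q[3],q[0]])
def ray(c,u,v):
    d=np.linalg.solve(c["mtx"],[u,v,1.0]); return np.array(c["position"]),rot(c["attitude"]).apply(d)
def onz(c,u,v,z):
    p,d=ray(c,u,v); return p+d*(z-p[2])/d[2]
def proj(c,P):
    q=rot(c["attitude"]).inv().apply(np.array(P)-c["position"]); w=c["mtx"]@q; return w[:2]/w[2]
def crop(c,u,v,w,h,f,name):
    im=c["pixels"][v:v+h,u:u+w,::-1]
    cv2.imwrite("pics/"+name,cv2.resize(im,None,fx=f,fy=f,interpolation=cv2.INTER_CUBIC))
E
python3 - <<'E'
from cell import env
from h import *
c=env.camera("top");crop(c,205,150,110,85,7,"t1.png")
print(rot(c["attitude"]).as_matrix())
c=env.camera("side");crop(c,200,150,90,110,5,"s1.png")
E
```

```text
[[ 0.00477085 -0.98679217  0.16192113]
 [-0.99992065 -0.00281963  0.0122781 ]
 [-0.01165937 -0.16196686 -0.98672732]]
```

View pics/t1.png

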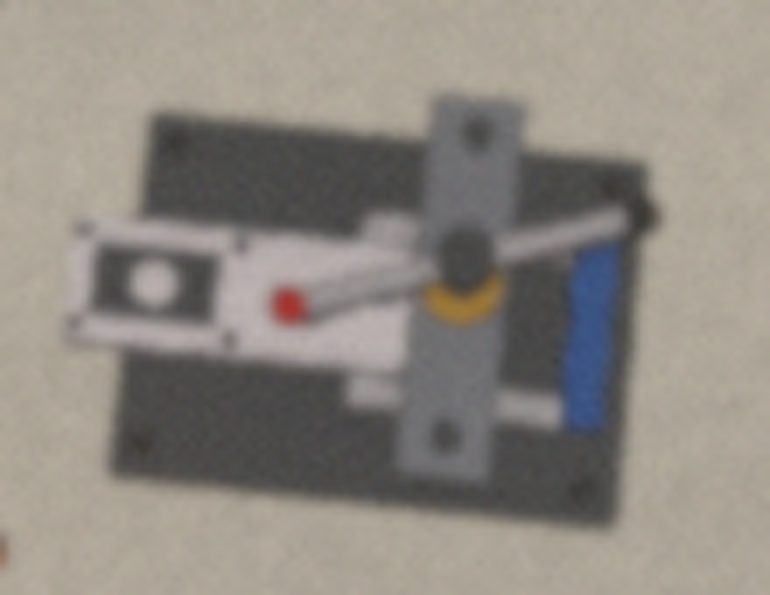

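View pics/s1.png

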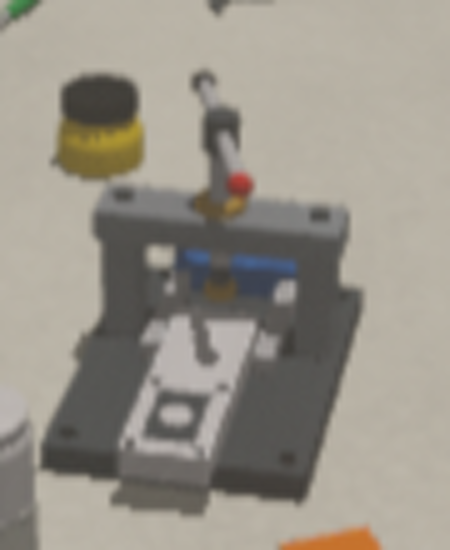

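Run:
```python
from cell import env
from h import *
c=env.camera("top");s=env.camera("side")
f=lambda p,z:onz(c,205+(p[0]+.5)/7-.5,150+(p[1]+.5)/7-.5,z)
g=lambda p,z:onz(s,200+(p[0]+.5)/5-.5,150+(p[1]+.5)/5-.5,z)
B=[f(p,.02) for p in[(150,113),(648,160),(612,525),(112,475)]]
print("bed",np.round(B,4))
B=np.array(B)
ex=(B[1]+B[2]-B[0]-B[3])/2; print("len",np.linalg.norm(ex),np.linalg.norm(B[0]-B[3])); ex/=np.linalg.norm(ex)
ey=(B[0]+B[1]-B[2]-B[3])/2; ey/=np.linalg.norm(ey); print(ex,ey,ex@ey)
o=B.mean(0)+ex*.0305; o[2]=0
print("origin",o,"yaw",np.arctan2(ex[1],ex[0]))
T=[f(p,.04) for p in[(83,222),(68,343)]];print("tail top corners",np.round(T,4), [(t-o)@ex for t in T],np.linalg.norm(T[0]-T[1]))
print("side tail corners bottomtop",[( (t-o)@ex, (t-o)@ey) for t in (g((124,450),.04),g((212,462),.04))])
# handle
for n,p in dict(red=(290,306),black=(645,215),hub=(467,253)).items():
    P=f(p,.155);print(n,np.round(P,4),(P-o)@ex,(P-o)@ey)
for n,p in dict(red=(240,184),black=(203,83)).items():
    P=g(p,.155);print("side",n,np.round(P,4),(P-o)@ex,(P-o)@ey)
```

```text
bed [[ 0.6738  0.0851  0.02  ]
 [ 0.6546 -0.1177  0.02  ]
 [ 0.5059 -0.1015  0.02  ]
 [ 0.5252  0.098   0.02  ]]
len 0.202090411348673 0.14915927959353428
[-0.09531269 -0.99544738  0.        ] [ 0.99525738 -0.09727663  0.        ] 0.0019731119251102493
origin [ 0.58698949 -0.03935522  0.        ] yaw -1.6662539214203942
tail top corners [[0.6243 0.1096 0.04  ]
 [0.5754 0.1146 0.04  ]] [np.float64(-0.1517903501319046), np.float64(-0.1521091163343431)] 0.04912853101414018
side tail corners bottomtop [(np.float64(-0.1615632679152681), np.float64(0.022102192350445374)), (np.float64(-0.16310046637872508), np.float64(-0.026249849000427625))]
red [0.5705 0.0232 0.155 ] -0.06071672659043419 -0.022469277239707996
black [ 0.6039 -0.1033  0.155 ] 0.06209256139710879 0.02301715823418934
hub [ 0.5899 -0.0398  0.155 ] 0.00014223774325246795 0.002922994051213287
side red [0.5721 0.0265 0.155 ] -0.06409526065417509 -0.021242829240562946
side black [ 0.6055 -0.0957  0.155 ] 0.05429160183627477 0.023892845878286245
```

```bash
cat >> h.py <<'E'
O=np.array([.587,-.0394,0]); EX=np.array([-.0963,-.99535,0]); EY=np.array([.99535,-.0963,0])
def bed(P):
    d=np.array(P)-O; return np.round(np.array([d@EX,d@EY,d[2]])*1000,1)
def st(s):
    r=rot(s["tool_rot"]).as_matrix(); F=np.array(s["force"])
    print("t",round(s["time_s"],2),"tcp bed mm",bed(s["tool_pos"]),"F bed",np.round([F@EX,F@EY,F[2]],2),"gap",round(s["finger_gap"],3),"q",np.round(s["joints"],2))
    print("tool axes in bed",np.round([[r[:,i]@EX,r[:,i]@EY,r[2,i]] for i in range(3)],3).tolist())
E
python3 - <<'E'
from cell import env
from h import *
st(env.observe())
c=env.camera("top");s=env.camera("side")
print("can top",bed(onz(c,146,153,.17)),"side can top",bed(onz(s,195,236,.17)))
print("jar",bed(onz(c,358,157,.055)))
E
```

```text
t 0.3 tcp bed mm [ 570.2 -297.2  230.9] F bed [ 0.47 -0.12 -1.81] gap 0.997 q [-1.31  0.22  1.53  0.    1.39 -0.13]
tool axes in bed [[0.885, 0.466, -0.001], [0.466, -0.885, -0.0], [-0.001, -0.0, -1.0]]
can top [-319.6   52.   170. ] side can top [-343.3   44.6  170. ]
jar [232.6 126.8  55. ]
```

```bash
python3 -m handwheel '[{"az":-0.12,"gripper":0},{"az":-0.12},{"az":-0.12},{"az":-0.12},{"az":-0.12}]' 20; python3 -m handwheel '[{"az":-0.12},{"az":-0.12},{"az":-0.12},{"az":-0.12},{"az":-0.006}]'; python3 -c "
from cell import env
from h import *
st(env.observe())"
```

```text
t 0.4 tcp bed mm [ 570.4 -297.1  231.1] F bed [-0.35 -0.35 -1.06] gap 1.002 q [-1.31  0.22  1.53 -0.    1.39 -0.13]
tool axes in bed [[0.885, 0.466, -0.0], [0.466, -0.885, -0.0], [-0.0, -0.0, -1.0]]invalid input
invalid input
```

```bash
python3 -m handwheel '[{"x":0,"y":0,"z":0,"ax":0,"ay":0,"az":-0.12,"gripper":0},{"x":0,"y":0,"z":0,"ax":0,"ay":0,"az":-0.12,"gripper":0},{"x":0,"y":0,"z":0,"ax":0,"ay":0,"az":-0.12,"gripper":0},{"x":0,"y":0,"z":0,"ax":0,"ay":0,"az":-0.12,"gripper":0},{"x":0,"y":0,"z":0,"ax":0,"ay":0,"az":-0.12,"gripper":0}]' 20
```

```text
time_s: 0.82
tool_pos: [0.2363, -0.5786, 0.2313]
tool_rot: [0.0, 0.959, -0.285, 0.0]
force: [0.3, 0.0, -0.3]
finger_gap: 0.295
```

```bash
python3 -m handwheel '[{"x":0,"y":0,"z":0,"ax":0,"ay":0,"az":-0.12,"gripper":0},{"x":0,"y":0,"z":0,"ax":0,"ay":0,"az":-0.12,"gripper":0},{"x":0,"y":0,"z":0,"ax":0,"ay":0,"az":-0.12,"gripper":0},{"x":0,"y":0,"z":0,"ax":0,"ay":0,"az":-0.12,"gripper":0},{"x":0,"y":0,"z":0,"ax":0,"ay":0,"az":-0.01,"gripper":0}]'; python3 -c "
from cell import env
from h import *
st(env.observe())"
```

```text
time_s: 1.23
tool_pos: [0.2363, -0.5786, 0.2313]
tool_rot: [-0.0, 0.999, -0.044, -0.0]
force: [-0.1, -0.3, -0.3]
finger_gap: -0.0
t 1.23 tcp bed mm [ 570.4 -297.1  231.3] F bed [ 0.28 -0.05 -0.28] gap -0.0 q [-1.31  0.22  1.53 -0.    1.39 -1.22]
tool axes in bed [[-0.008, 1.0, -0.0], [1.0, 0.008, -0.0], [-0.0, -0.0, -1.0]]
```

```bash
R='{"x":1.4,"y":-3.7,"z":0,"ax":0,"ay":0,"az":0,"gripper":0}'; unset R
python3 -m handwheel '[{"x":1.4,"y":-3.7,"z":0,"ax":0,"ay":0,"az":0,"gripper":0},{"x":1.4,"y":-3.7,"z":0,"ax":0,"ay":0,"az":0,"gripper":0},{"x":1.4,"y":-3.7,"z":0,"ax":0,"ay":0,"az":0,"gripper":0},{"x":1.4,"y":-3.7,"z":0,"ax":0,"ay":0,"az":0,"gripper":0},{"x":1.4,"y":-3.7,"z":0,"ax":0,"ay":0,"az":0,"gripper":0}]'
python3 -m handwheel '[{"x":1.4,"y":-3.7,"z":0,"ax":0,"ay":0,"az":0,"gripper":0},{"x":1.4,"y":-3.7,"z":0,"ax":0,"ay":0,"az":0,"gripper":0},{"x":1.4,"y":-3.7,"z":0,"ax":0,"ay":0,"az":0,"gripper":0},{"x":1.4,"y":-3.7,"z":0,"ax":0,"ay":0,"az":0,"gripper":0},{"x":1.4,"y":-3.7,"z":0,"ax":0,"ay":0,"az":0,"gripper":0}]'
python3 -c "
from cell import env
from h import *
st(env.observe())"
```

```text
time_s: 1.65
tool_pos: [0.3236, -0.3993, 0.2313]
tool_rot: [0.0, 0.999, -0.049, 0.0]
force: [0.9, -1.3, 0.3]
finger_gap: 0.006
time_s: 2.07
tool_pos: [0.4106, -0.2214, 0.2316]
tool_rot: [0.0, 0.999, -0.049, 0.0]
force: [0.6, -0.1, 0.0]
finger_gap: 0.002
t 2.07 tcp bed mm [ 198.2 -158.1  231.6] F bed [0.08 0.57 0.02] gap 0.002 q [-0.66 -0.17  1.92  0.    1.39 -0.57]
tool axes in bed [[0.001, 1.0, 0.001], [1.0, -0.001, 0.0], [0.0, 0.001, -1.0]]
```

```bash
python3 -m handwheel '[{"x":1.5,"y":-3.8,"z":0,"ax":0,"ay":0,"az":0,"gripper":0},{"x":1.5,"y":-3.8,"z":0,"ax":0,"ay":0,"az":0,"gripper":0},{"x":1.5,"y":-3.8,"z":0,"ax":0,"ay":0,"az":0,"gripper":0},{"x":1.5,"y":-3.8,"z":0,"ax":0,"ay":0,"az":0,"gripper":0},{"x":1.5,"y":-3.8,"z":0,"ax":0,"ay":0,"az":0,"gripper":0}]'
python3 -m handwheel '[{"x":1.5,"y":-3.8,"z":0,"ax":0,"ay":0,"az":0,"gripper":0},{"x":1.5,"y":-3.8,"z":0,"ax":0,"ay":0,"az":0,"gripper":0},{"x":1.5,"y":-3.8,"z":0,"ax":0,"ay":0,"az":0,"gripper":0},{"x":1.5,"y":-3.8,"z":0,"ax":0,"ay":0,"az":0,"gripper":0},{"x":1.5,"y":-3.8,"z":0,"ax":0,"ay":0,"az":0,"gripper":0}]'
python3 -c "
from cell import env
from h import *
st(env.observe())"
```

```text
time_s: 2.48
tool_pos: [0.503, -0.0389, 0.2317]
tool_rot: [0.0, 0.999, -0.048, 0.001]
force: [0.3, -0.4, -0.4]
finger_gap: -0.001
time_s: 2.9
tool_pos: [0.5953, 0.1434, 0.2314]
tool_rot: [0.0, 0.999, -0.048, 0.0]
force: [0.9, -1.1, 0.5]
finger_gap: -0.001
t 2.9 tcp bed mm [-182.7   -9.3  231.4] F bed [0.99 1.03 0.49] gap -0.001 q [ 0.11  0.19  1.56 -0.    1.39  0.2 ]
tool axes in bed [[0.0, 1.0, 0.0], [1.0, -0.0, 0.0], [0.0, 0.0, -1.0]]
```

```bash
python3 -m handwheel '[{"x":0.8,"y":-0.4,"z":3.5,"ax":0,"ay":0,"az":0,"gripper":0},{"x":0,"y":0,"z":3.8,"ax":0,"ay":0,"az":0,"gripper":0},{"x":0,"y":0,"z":3.8,"ax":0,"ay":0,"az":0,"gripper":0},{"x":0,"y":0,"z":3.8,"ax":0,"ay":0,"az":0,"gripper":0},{"x":0,"y":0,"z":3,"ax":0,"ay":0,"az":0,"gripper":0}]'
python3 -m handwheel '[{"x":0,"y":0,"z":0,"ax":-0.12,"ay":0,"az":0,"gripper":0},{"x":0,"y":0,"z":1.0,"ax":0,"ay":0,"az":0,"gripper":0},{"x":0,"y":0,"z":1.0,"ax":0,"ay":0,"az":0,"gripper":0},{"x":0,"y":0,"z":0,"ax":0,"ay":0,"az":0,"gripper":0}]'
python3 -c "
from cell import env
from h import *
st(env.observe())
c=env.camera('side');crop(c,160,130,150,130,5,'s2.png')
c=env.camera('top');crop(c,190,130,130,100,6,'t2.png')"
```

```text
time_s: 3.32
tool_pos: [0.6016, 0.1446, 0.0491]
tool_rot: [0.0, 0.999, -0.048, -0.001]
force: [0.2, -0.3, -0.0]
finger_gap: 0.0
time_s: 3.65
tool_pos: [0.6019, 0.1422, 0.0306]
tool_rot: [0.059, 0.997, -0.047, -0.004]
force: [-1.1, 0.4, -0.2]
finger_gap: 0.003
t 3.65 tcp bed mm [-182.2   -2.7   30.6] F bed [-0.25 -1.09 -0.15] gap 0.003 q [ 0.17  0.45  1.64 -0.13  1.08  0.32]
tool axes in bed [[-0.003, 1.0, -0.002], [0.993, 0.003, 0.118], [0.118, -0.002, -0.993]]
```

View pics/s2.png

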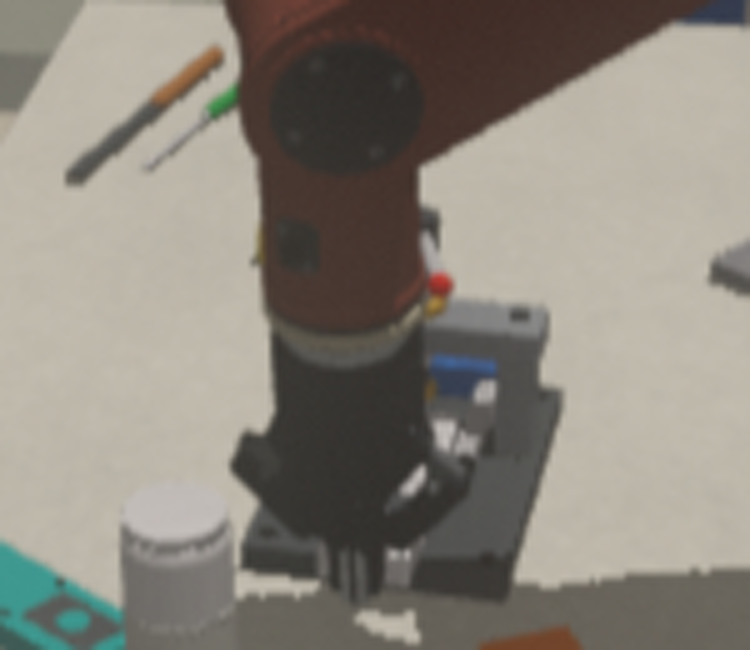

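View pics/t2.png

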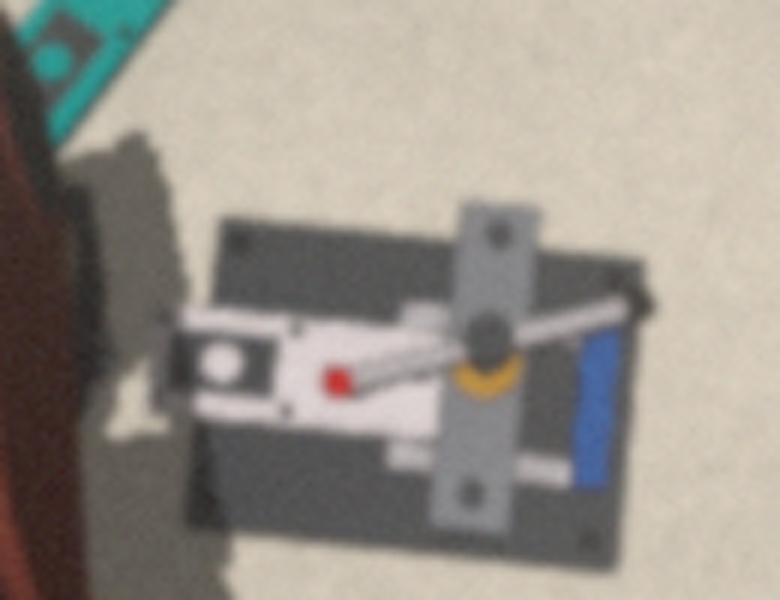

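```bash
python3 -m handwheel '[{"x":0.2,"y":0.4,"z":0.05,"ax":0,"ay":0,"az":0,"gripper":0},{"x":0,"y":0.4,"z":0.05,"ax":0,"ay":0,"az":0,"gripper":0},{"x":0,"y":0.4,"z":0.05,"ax":0,"ay":0,"az":0,"gripper":0},{"x":0,"y":0.4,"z":0.05,"ax":0,"ay":0,"az":0,"gripper":0},{"x":0,"y":0.4,"z":0.05,"ax":0,"ay":0,"az":0,"gripper":0}]'
python3 -c "
from cell import env
from h import *
st(env.observe())"
python3 -m handwheel '[{"x":0,"y":0.4,"z":0.05,"ax":0,"ay":0,"az":0,"gripper":0},{"x":0,"y":0.4,"z":0.05,"ax":0,"ay":0,"az":0,"gripper":0},{"x":0,"y":0.4,"z":0.05,"ax":0,"ay":0,"az":0,"gripper":0},{"x":0,"y":0.4,"z":0.05,"ax":0,"ay":0,"az":0,"gripper":0},{"x":0,"y":0.4,"z":0.05,"ax":0,"ay":0,"az":0,"gripper":0}]'
python3 -c "
from cell import env
from h import *
st(env.observe())"
```

```text
time_s: 4.17
tool_pos: [0.6037, 0.122, 0.0333]
tool_rot: [0.059, 0.997, -0.047, -0.002]
force: [0.8, 4.1, 1.5]
finger_gap: 0.001
t 4.17 tcp bed mm [-162.3    1.1   33.3] F bed [-4.14  0.38  1.54] gap 0.001 q [ 0.13  0.44  1.66 -0.13  1.08  0.29]
tool axes in bed [[-0.003, 1.0, 0.002], [0.993, 0.003, 0.118], [0.118, 0.002, -0.993]]
time_s: 4.58
tool_pos: [0.6019, 0.1024, 0.0332]
tool_rot: [0.059, 0.997, -0.046, -0.002]
force: [0.7, 5.6, 3.9]
finger_gap: 0.001
t 4.58 tcp bed mm [-142.5    1.2   33.2] F bed [-5.62  0.15  3.91] gap 0.001 q [ 0.1   0.42  1.67 -0.13  1.07  0.26]
tool axes in bed [[-0.004, 1.0, 0.002], [0.993, 0.003, 0.118], [0.118, 0.002, -0.993]]
```

```bash
python3 -m handwheel '[{"x":0,"y":0.3,"z":0.05,"ax":0,"ay":0,"az":0,"gripper":0},{"x":0,"y":0.3,"z":0.05,"ax":0,"ay":0,"az":0,"gripper":0},{"x":0,"y":0.3,"z":0.05,"ax":0,"ay":0,"az":0,"gripper":0},{"x":0,"y":0.3,"z":0.05,"ax":0,"ay":0,"az":0,"gripper":0},{"x":0,"y":0.3,"z":0.05,"ax":0,"ay":0,"az":0,"gripper":0}]'
python3 -c "
from cell import env
from h import *
st(env.observe())
c=env.camera('top');crop(c,190,130,130,100,6,'t3.png')"
```

```text
time_s: 5.0
tool_pos: [0.6008, 0.0875, 0.0328]
tool_rot: [0.059, 0.997, -0.046, -0.001]
force: [1.0, 6.1, 4.2]
finger_gap: -0.001
t 5.0 tcp bed mm [-127.6    1.5   32.8] F bed [-6.15  0.4   4.15] gap -0.001 q [ 0.08  0.42  1.69 -0.13  1.06  0.24]
tool axes in bed [[-0.004, 1.0, 0.003], [0.993, 0.003, 0.118], [0.118, 0.003, -0.993]]
```

View pics/t3.png

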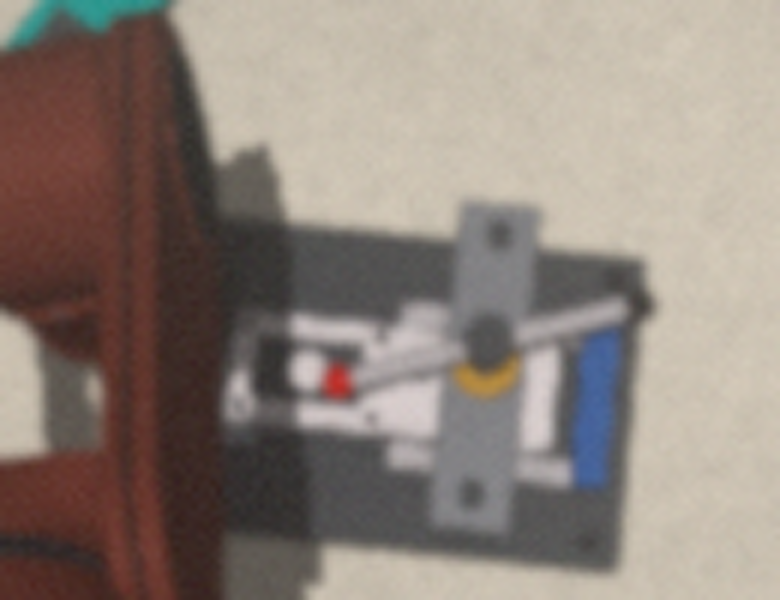

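```bash
python3 -m handwheel '[{"x":0,"y":0.2,"z":0.03,"ax":0,"ay":0,"az":0,"gripper":0},{"x":0,"y":0.15,"z":0.03,"ax":0,"ay":0,"az":0,"gripper":0},{"x":0,"y":0.15,"z":0.02,"ax":0,"ay":0,"az":0,"gripper":0},{"x":0,"y":0.15,"z":0.02,"ax":0,"ay":0,"az":0,"gripper":0},{"x":0,"y":0.1,"z":0.01,"ax":0,"ay":0,"az":0,"gripper":0}]'
python3 -c "
from cell import env
from h import *
st(env.observe())"
```

```text
time_s: 5.47
tool_pos: [0.5999, 0.0799, 0.0325]
tool_rot: [0.059, 0.997, -0.046, -0.002]
force: [1.1, 6.5, 5.6]
finger_gap: -0.002
t 5.47 tcp bed mm [-119.9    1.4   32.5] F bed [-6.53  0.45  5.57] gap -0.002 q [ 0.07  0.41  1.69 -0.13  1.06  0.23]
tool axes in bed [[-0.004, 1.0, 0.002], [0.993, 0.003, 0.118], [0.118, 0.003, -0.993]]
```

Now 1 mm rows, watching for the stop.

```bash
python3 -m handwheel '[{"x":0,"y":0.1,"z":0.01,"ax":0,"ay":0,"az":0,"gripper":0},{"x":0,"y":0.1,"z":0.01,"ax":0,"ay":0,"az":0,"gripper":0}]'
python3 -c "
from cell import env
from h import *
st(env.observe())
c=env.camera('top');crop(c,190,130,130,100,6,'t4.png')"
```

```text
time_s: 5.63
tool_pos: [0.5997, 0.0779, 0.0325]
tool_rot: [0.059, 0.997, -0.046, -0.002]
force: [1.0, 6.8, 4.5]
finger_gap: -0.0
t 5.63 tcp bed mm [-118.     1.4   32.5] F bed [-6.82  0.31  4.52] gap -0.0 q [ 0.06  0.41  1.69 -0.13  1.06  0.22]
tool axes in bed [[-0.004, 1.0, 0.002], [0.993, 0.003, 0.118], [0.118, 0.003, -0.993]]
```

View pics/t4.png

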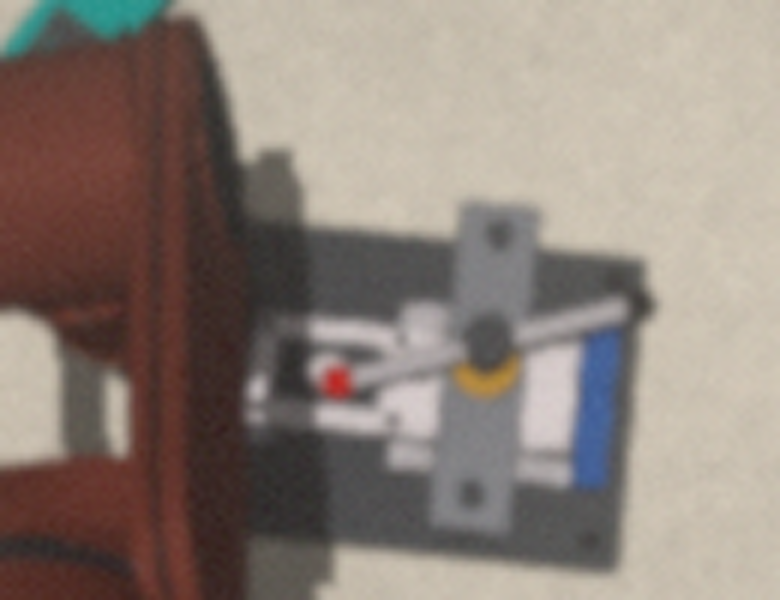

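```bash
python3 -m handwheel '[{"x":0,"y":0.1,"z":0.01,"ax":0,"ay":0,"az":0,"gripper":0},{"x":0,"y":0.05,"z":0.01,"ax":0,"ay":0,"az":0,"gripper":0}]'
```

```text
time_s: 5.85
tool_pos: [0.5996, 0.0768, 0.0325]
tool_rot: [0.059, 0.997, -0.046, -0.002]
force: [-0.0, 8.1, 5.1]
finger_gap: 0.001
```

```bash
python3 -m handwheel '[{"x":0,"y":0.05,"z":0.01,"ax":0,"ay":0,"az":0,"gripper":0},{"x":0,"y":0,"z":0,"ax":0,"ay":0,"az":0,"gripper":0}]'
python3 -m handwheel '[{"x":0,"y":0.05,"z":0.01,"ax":0,"ay":0,"az":0,"gripper":0},{"x":0,"y":0,"z":0,"ax":0,"ay":0,"az":0,"gripper":0}]'
```

```text
time_s: 6.02
tool_pos: [0.5996, 0.0768, 0.0325]
tool_rot: [0.059, 0.997, -0.046, -0.002]
force: [0.8, 8.8, 5.9]
finger_gap: 0.001
time_s: 6.18
tool_pos: [0.5996, 0.0767, 0.0324]
tool_rot: [0.058, 0.997, -0.046, -0.002]
force: [0.2, 10.3, 6.3]
finger_gap: 0.003
```

```bash
python3 -m handwheel '[{"x":0,"y":-1.0,"z":-0.1,"ax":0,"ay":0,"az":0,"gripper":0},{"x":0,"y":-2.0,"z":-0.3,"ax":0,"ay":0,"az":0,"gripper":0},{"x":-0.5,"y":0,"z":-3.8,"ax":0,"ay":0,"az":0,"gripper":0},{"x":-0.5,"y":0,"z":-3.8,"ax":0,"ay":0,"az":0,"gripper":0},{"x":-0.5,"y":0,"z":-3.8,"ax":0,"ay":0,"az":0,"gripper":0}]'
python3 -m handwheel '[{"x":-0.8,"y":0,"z":-3.8,"ax":0,"ay":0,"az":0,"gripper":0},{"x":-1,"y":0,"z":-2,"ax":0.12,"ay":0,"az":0,"gripper":0},{"x":-1,"y":0,"z":0,"ax":0,"ay":0,"az":0,"gripper":0},{"x":0,"y":0,"z":0,"ax":0,"ay":0,"az":0,"gripper":0}]'
python3 -c "
from cell import env
from h import *
st(env.observe())
c=env.camera('side');crop(c,200,150,90,110,5,'s5.png')
c=env.camera('top');crop(c,190,130,130,100,6,'t5.png')"
```

```text
time_s: 6.6
tool_pos: [0.5859, 0.1194, 0.1441]
tool_rot: [0.061, 0.997, -0.046, -0.005]
force: [1.2, -0.0, 0.7]
finger_gap: -0.003
time_s: 6.93
tool_pos: [0.5598, 0.1282, 0.2038]
tool_rot: [0.001, 0.999, -0.047, 0.001]
force: [0.6, 0.3, -1.0]
finger_gap: 0.004
t 6.93 tcp bed mm [-164.2  -43.2  203.8] F bed [-0.36  0.57 -1.01] gap 0.004 q [ 0.09  0.12  1.69 -0.    1.33  0.18]
tool axes in bed [[-0.002, 1.0, 0.002], [1.0, 0.002, 0.001], [0.001, 0.002, -1.0]]
```

View pics/t5.png

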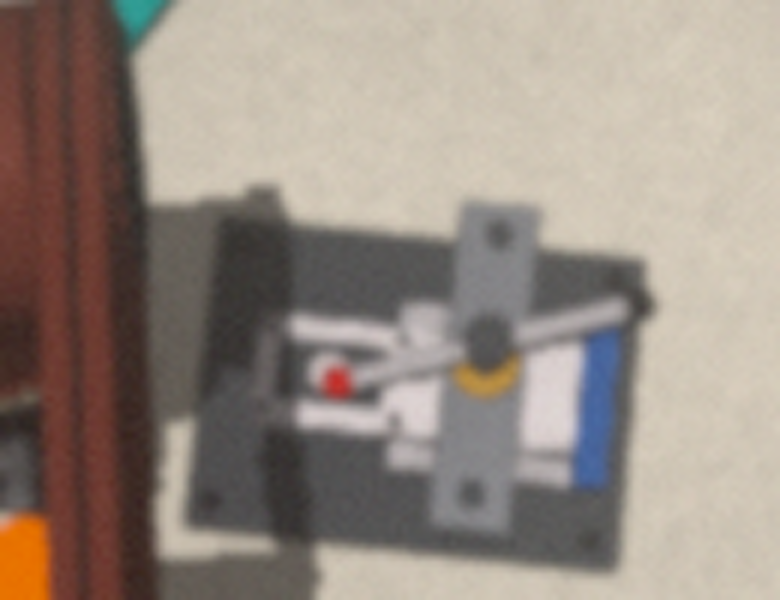

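View pics/s5.png

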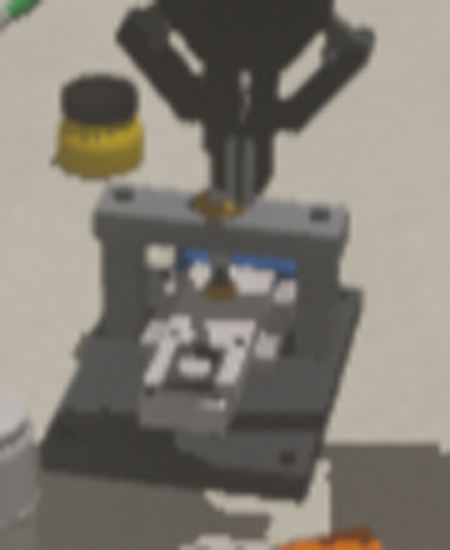

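```bash
python3 -m handwheel '[{"x":0,"y":3.5,"z":0,"ax":0,"ay":0,"az":0,"gripper":0},{"x":0,"y":3.5,"z":0,"ax":0,"ay":0,"az":0,"gripper":0},{"x":-0.3,"y":3.5,"z":0,"ax":0,"ay":0,"az":0,"gripper":0},{"x":0,"y":3.2,"z":0,"ax":0,"ay":0,"az":0,"gripper":0},{"x":0,"y":0,"z":2.0,"ax":0,"ay":0,"az":0,"gripper":0}]'
python3 -m handwheel '[{"x":0,"y":0,"z":2.4,"ax":0,"ay":0,"az":0,"gripper":0},{"x":0,"y":0,"z":2.2,"ax":0,"ay":0,"az":0,"gripper":0},{"x":0,"y":0,"z":0,"ax":0,"ay":0,"az":0,"gripper":0}]'
python3 -c "
from cell import env
from h import *
st(env.observe())
c=env.camera('side');crop(c,200,130,90,100,6,'s6.png')"
```

```text
time_s: 7.45
tool_pos: [0.5462, -0.0122, 0.1839]
tool_rot: [0.002, 0.999, -0.048, 0.001]
force: [0.8, 0.4, 1.1]
finger_gap: 0.002
time_s: 7.7
tool_pos: [0.5402, -0.0067, 0.1292]
tool_rot: [-0.0, 0.999, -0.047, -0.006]
force: [-1.1, 0.1, -0.0]
finger_gap: -0.004
t 7.7 tcp bed mm [-28.1 -49.8 129.2] F bed [-0.04 -1.07 -0.03] gap -0.004 q [-0.16  0.13  1.83 -0.    1.19 -0.06]
tool axes in bed [[-0.003, 1.0, -0.013], [1.0, 0.003, 0.0], [0.0, -0.013, -1.0]]
```

View pics/s6.png

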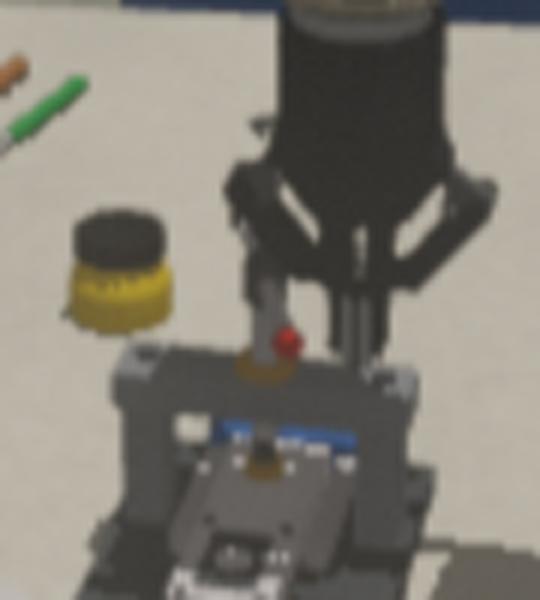

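```bash
python3 -m handwheel '[{"x":0,"y":0,"z":0,"ax":0,"ay":0,"az":0,"gripper":0},{"x":0,"y":0,"z":0,"ax":0,"ay":0,"az":0,"gripper":0}]'
python3 -c "
from cell import env
from h import *
s=env.observe();st(s);print(s['wrist_torque'])"
```

```text
time_s: 7.92
tool_pos: [0.5455, -0.0068, 0.1373]
tool_rot: [0.0, 0.999, -0.046, 0.0]
force: [0.4, -0.5, -0.6]
finger_gap: -0.002
t 7.92 tcp bed mm [-28.4 -44.4 137.3] F bed [ 0.47  0.4  -0.55] gap -0.002 q [-0.16  0.12  1.83 -0.    1.2  -0.06]
tool axes in bed [[-0.004, 1.0, 0.001], [1.0, 0.004, 0.0], [0.0, 0.001, -1.0]]
[-0.06106937 -0.03526978 -0.02462307]
```

```bash
cat >> h.py <<'E'
def P(phi,r=40,hx=11,hy=14.5):
    a=np.radians(phi);u=np.array([np.cos(a),np.sin(a)]);n=np.array([-np.sin(a),np.cos(a)])
    s=hx*abs(n[0])+hy*abs(n[1])
    # contact corner (towards bar = -n); place it at radius r
    cx=-np.sign(n[0])*hx*min(1,abs(n[0])*4); cy=-np.sign(n[1])*hy*min(1,abs(n[1])*4)
    return r*u+5*n-np.array([cx,cy])
E
python3 - <<'E'
from h import *
ph=np.arange(205,-200,-10)
Q=[P(p) for p in ph]
for i,p in enumerate(ph):
    d=(Q[i]-Q[i-1])/10 if i else [0,0]
    print(p,np.round(Q[i],1),"x(tool) %.2f y %.2f"%(d[1],d[0]))
E
```

```text
205 [-23.1 -35.9] x(tool) 0.00 y 0.00
195 [-26.3 -29.7] x(tool) 0.63 y -0.32
185 [-35.6 -23. ] x(tool) 0.67 y -0.92
175 [-44.1 -16. ] x(tool) 0.70 y -0.85
165 [-50.9  -9. ] x(tool) 0.70 y -0.68
155 [-49.4  -2.1] x(tool) 0.69 y 0.16
145 [-46.6   4.3] x(tool) 0.65 y 0.27
135 [-42.8  10.2] x(tool) 0.59 y 0.38
125 [-38.   15.4] x(tool) 0.51 y 0.48
115 [-32.4  19.6] x(tool) 0.42 y 0.56
105 [-26.2  22.8] x(tool) 0.32 y 0.63
95 [-19.5  34.4] x(tool) 1.15 y 0.67
85 [-12.5  45.3] x(tool) 1.10 y 0.70
75 [-5.5 54.4] x(tool) 0.91 y 0.70
65 [ 1.4 52.9] x(tool) -0.16 y 0.69
55 [ 7.8 50.1] x(tool) -0.27 y 0.65
45 [13.7 46.3] x(tool) -0.38 y 0.59
35 [18.9 41.5] x(tool) -0.48 y 0.51
25 [23.1 35.9] x(tool) -0.56 y 0.42
15 [26.3 29.7] x(tool) -0.63 y 0.32
5 [35.6 23. ] x(tool) -0.67 y 0.92
-5 [44.1 16. ] x(tool) -0.70 y 0.85
-15 [50.9  9. ] x(tool) -0.70 y 0.68
-25 [49.4  2.1] x(tool) -0.69 y -0.16
-35 [46.6 -4.3] x(tool) -0.65 y -0.27
-45 [ 42.8 -10.2] x(tool) -0.59 y -0.38
-55 [ 38.  -15.4] x(tool) -0.51 y -0.48
-65 [ 32.4 -19.6] x(tool) -0.42 y -0.56
-75 [ 26.2 -22.8] x(tool) -0.32 y -0.63
-85 [ 19.5 -34.4] x(tool) -1.15 y -0.67
-95 [ 12.5 -45.3] x(tool) -1.10 y -0.70
-105 [  5.5 -54.4] x(tool) -0.91 y -0.70
-115 [ -1.4 -52.9] x(tool) 0.16 y -0.69
-125 [ -7.8 -50.1] x(tool) 0.27 y -0.65
-135 [-13.7 -46.3] x(tool) 0.38 y -0.59
-145 [-18.9 -41.5] x(tool) 0.48 y -0.51
-155 [-23.1 -35.9] x(tool) 0.56 y -0.42
-165 [-26.3 -29.7] x(tool) 0.63 y -0.32
-175 [-35.6 -23. ] x(tool) 0.67 y -0.92
-185 [-44.1 -16. ] x(tool) 0.70 y -0.85
-195 [-50.9  -9. ] x(tool) 0.70 y -0.68
```

```bash
cat >> h.py <<'E'
def P(phi,r=39,hx=11,hy=14.5):
    a=np.radians(phi);u=np.array([np.cos(a),np.sin(a)]);n=np.array([-np.sin(a),np.cos(a)])
    return r*u+(5+hx*abs(n[0])+hy*abs(n[1]))*n
E
python3 - <<'E'
from h import *
ph=np.arange(205,-200,-10)
Q=[P(p) for p in ph]
for i,p in enumerate(ph):
    d=(Q[i]-Q[i-1])/10 if i else [0,0]
    print(p,np.round(Q[i],1),"x(tool) %.2f y %.2f"%(d[1],d[0]))
E
```

```text
205 [-25.7 -37.1] x(tool) 0.00 y 0.00
195 [-32.  -31.2] x(tool) 0.59 y -0.63
185 [-37.1 -23.7] x(tool) 0.75 y -0.51
175 [-40.6 -16.9] x(tool) 0.68 y -0.36
165 [-43.3 -11. ] x(tool) 0.59 y -0.27
155 [-45.   -4.2] x(tool) 0.68 y -0.17
145 [-45.2   3.4] x(tool) 0.75 y -0.03
135 [-43.9  11.3] x(tool) 0.79 y 0.14
125 [-40.7  19.1] x(tool) 0.78 y 0.32
115 [-35.6  26.4] x(tool) 0.73 y 0.51
105 [-28.8  32.7] x(tool) 0.62 y 0.68
95 [-20.6  37.4] x(tool) 0.47 y 0.83
85 [-13.8  40.4] x(tool) 0.30 y 0.68
75 [-8.6 42.7] x(tool) 0.23 y 0.51
65 [-2.6 44.3] x(tool) 0.16 y 0.60
55 [ 4.1 44.8] x(tool) 0.05 y 0.67
45 [11.3 43.9] x(tool) -0.09 y 0.72
35 [18.6 41.4] x(tool) -0.25 y 0.74
25 [25.7 37.1] x(tool) -0.42 y 0.71
15 [32.  31.2] x(tool) -0.59 y 0.63
5 [37.1 23.7] x(tool) -0.75 y 0.51
-5 [40.6 16.9] x(tool) -0.68 y 0.36
-15 [43.3 11. ] x(tool) -0.59 y 0.27
-25 [45.   4.2] x(tool) -0.68 y 0.17
-35 [45.2 -3.4] x(tool) -0.75 y 0.03
-45 [ 43.9 -11.3] x(tool) -0.79 y -0.14
-55 [ 40.7 -19.1] x(tool) -0.78 y -0.32
-65 [ 35.6 -26.4] x(tool) -0.73 y -0.51
-75 [ 28.8 -32.7] x(tool) -0.62 y -0.68
-85 [ 20.6 -37.4] x(tool) -0.47 y -0.83
-95 [ 13.8 -40.4] x(tool) -0.30 y -0.68
-105 [  8.6 -42.7] x(tool) -0.23 y -0.51
-115 [  2.6 -44.3] x(tool) -0.16 y -0.60
-125 [ -4.1 -44.8] x(tool) -0.05 y -0.67
-135 [-11.3 -43.9] x(tool) 0.09 y -0.72
-145 [-18.6 -41.4] x(tool) 0.25 y -0.74
-155 [-25.7 -37.1] x(tool) 0.42 y -0.71
-165 [-32.  -31.2] x(tool) 0.59 y -0.63
-175 [-37.1 -23.7] x(tool) 0.75 y -0.51
-185 [-40.6 -16.9] x(tool) 0.68 y -0.36
-195 [-43.3 -11. ] x(tool) 0.59 y -0.27
```

```bash
python3 -m handwheel '[{"x":0.73,"y":0.27,"z":0,"ax":0,"ay":0,"az":0,"gripper":0},{"x":0.59,"y":-0.63,"z":0,"ax":0,"ay":0,"az":0,"gripper":0},{"x":0.75,"y":-0.51,"z":0,"ax":0,"ay":0,"az":0,"gripper":0},{"x":0.68,"y":-0.36,"z":0,"ax":0,"ay":0,"az":0,"gripper":0},{"x":0.59,"y":-0.27,"z":0.05,"ax":0,"ay":0,"az":0,"gripper":0}]'
python3 -c "
from cell import env
from h import *
s=env.observe();st(s)
c=env.camera('side');crop(c,200,130,90,100,6,'s7.png')"
```

```text
time_s: 8.33
tool_pos: [0.5804, 0.0055, 0.1363]
tool_rot: [-0.0, 0.999, -0.046, 0.0]
force: [-1.6, -0.4, -0.3]
finger_gap: -0.0
t 8.33 tcp bed mm [-44.1 -10.9 136.3] F bed [ 0.53 -1.53 -0.3 ] gap -0.0 q [-0.13  0.2   1.73  0.    1.21 -0.03]
tool axes in bed [[-0.004, 1.0, 0.0], [1.0, 0.004, -0.0], [-0.0, 0.0, -1.0]]
```

View pics/s7.png

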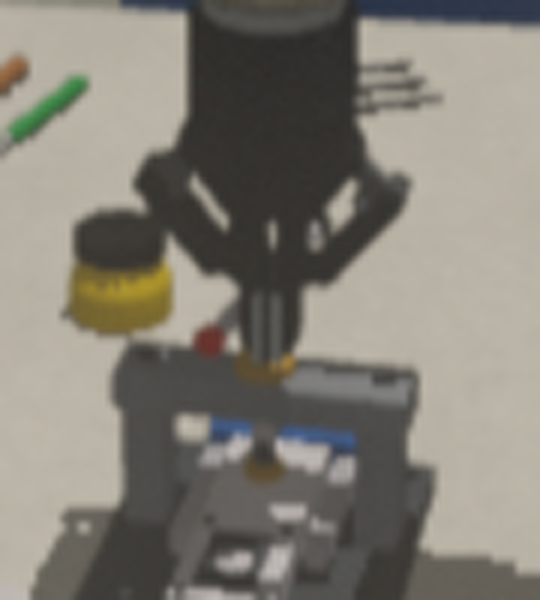

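```bash
python3 -m handwheel '[{"x":0.68,"y":-0.17,"z":0.04,"ax":0,"ay":0,"az":0,"gripper":0},{"x":0.75,"y":-0.03,"z":0.04,"ax":0,"ay":0,"az":0,"gripper":0},{"x":0.79,"y":0.14,"z":0.04,"ax":0,"ay":0,"az":0,"gripper":0},{"x":0.78,"y":0.32,"z":0.04,"ax":0,"ay":0,"az":0,"gripper":0},{"x":0.73,"y":0.51,"z":0.04,"ax":0,"ay":0,"az":0,"gripper":0}]'
python3 -m handwheel '[{"x":0.62,"y":0.68,"z":0.04,"ax":0,"ay":0,"az":0,"gripper":0},{"x":0.47,"y":0.83,"z":0.04,"ax":0,"ay":0,"az":0,"gripper":0},{"x":0.30,"y":0.68,"z":0.04,"ax":0,"ay":0,"az":0,"gripper":0},{"x":0.23,"y":0.51,"z":0.04,"ax":0,"ay":0,"az":0,"gripper":0},{"x":0.16,"y":0.60,"z":0.04,"ax":0,"ay":0,"az":0,"gripper":0}]'
python3 -c "
from cell import env
from h import *
s=env.observe();st(s)
c=env.camera('side');crop(c,200,130,90,100,6,'s8.png')
c=env.camera('top');crop(c,190,130,130,100,6,'t8.png')"
```

```text
time_s: 8.8
tool_pos: [0.6166, -0.0063, 0.1338]
tool_rot: [-0.0, 0.999, -0.046, -0.0]
force: [-1.0, 0.9, -1.2]
finger_gap: 0.0
time_s: 9.22
tool_pos: [0.6308, -0.0415, 0.1321]
tool_rot: [-0.0, 0.999, -0.047, 0.0]
force: [-0.0, 1.2, 0.6]
finger_gap: -0.002
t 9.22 tcp bed mm [ -2.1  43.8 132.1] F bed [-1.16 -0.12  0.64] gap -0.002 q [-0.19  0.32  1.6   0.    1.22 -0.1 ]
tool axes in bed [[-0.003, 1.0, 0.0], [1.0, 0.003, -0.0], [-0.0, 0.0, -1.0]]
```

View pics/s8.png

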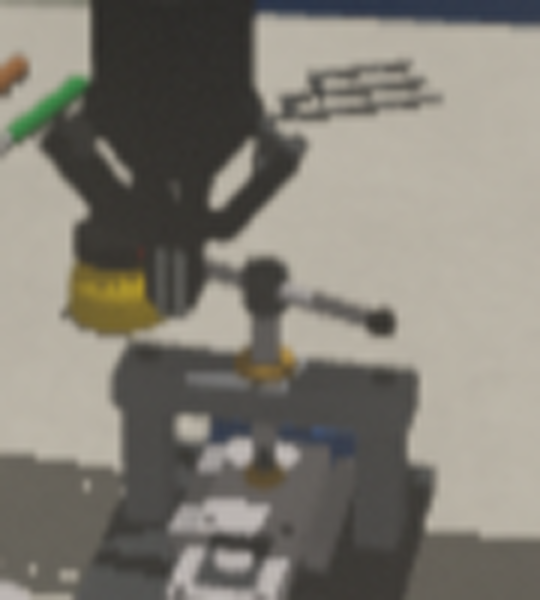

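View pics/t8.png

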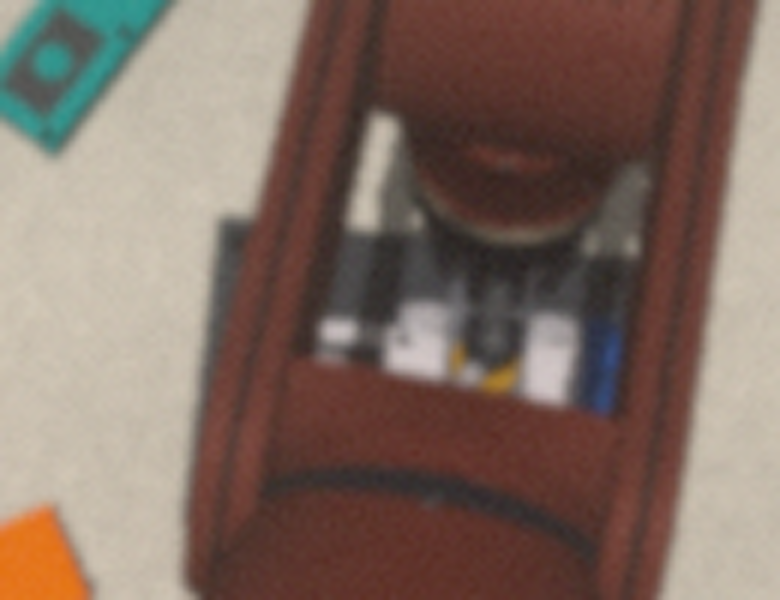

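```bash
python3 -m handwheel '[{"x":0.05,"y":0.67,"z":0.03,"ax":0,"ay":0,"az":0,"gripper":0},{"x":-0.09,"y":0.72,"z":0.03,"ax":0,"ay":0,"az":0,"gripper":0}]'
python3 -m handwheel '[{"x":-0.10,"y":0.37,"z":0.03,"ax":0,"ay":0,"az":0,"gripper":0},{"x":-0.15,"y":0.37,"z":0.03,"ax":0,"ay":0,"az":0,"gripper":0},{"x":-0.20,"y":0.36,"z":0.03,"ax":0,"ay":0,"az":0,"gripper":0},{"x":-0.22,"y":0.35,"z":0.03,"ax":0,"ay":0,"az":0,"gripper":0}]'
python3 -c "
from cell import env
from h import *
s=env.observe();st(s)
c=env.camera('side');crop(c,200,130,90,100,6,'s9.png')"
```

```text
time_s: 9.48
tool_pos: [0.6289, -0.0544, 0.1316]
tool_rot: [-0.0, 0.999, -0.046, 0.0]
force: [-0.1, 1.9, -0.4]
finger_gap: -0.001
time_s: 9.82
tool_pos: [0.6207, -0.0687, 0.1303]
tool_rot: [0.0, 0.999, -0.046, 0.0]
force: [1.1, 0.7, 0.4]
finger_gap: -0.001
t 9.82 tcp bed mm [ 25.9  36.3 130.3] F bed [-0.76  1.06  0.41] gap -0.001 q [-0.24  0.31  1.62 -0.    1.22 -0.14]
tool axes in bed [[-0.003, 1.0, 0.0], [1.0, 0.003, 0.0], [0.0, 0.0, -1.0]]
```

View pics/s9.png

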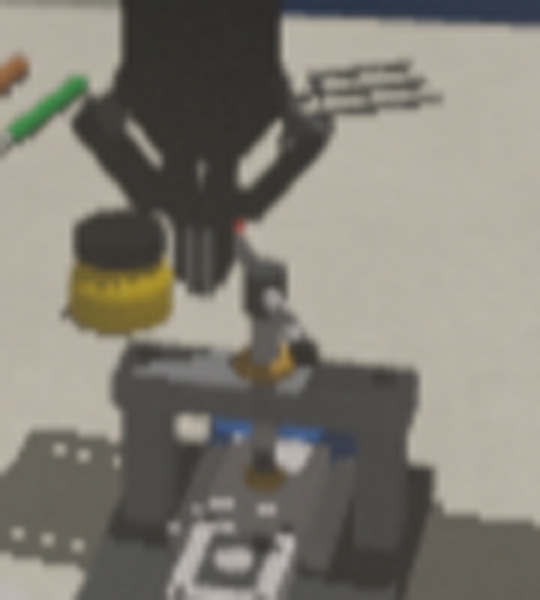

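```bash
python3 -m handwheel '[{"x":-0.29,"y":0.33,"z":0.02,"ax":0,"ay":0,"az":0,"gripper":0},{"x":-0.30,"y":0.30,"z":0.02,"ax":0,"ay":0,"az":0,"gripper":0},{"x":-0.37,"y":0.27,"z":0.02,"ax":0,"ay":0,"az":0,"gripper":0},{"x":-0.38,"y":0.24,"z":0.02,"ax":0,"ay":0,"az":0,"gripper":0}]'
python3 -c "
from cell import env
from h import *
s=env.observe();st(s)"
python3 -m handwheel '[{"x":-0.36,"y":0.20,"z":0.02,"ax":0,"ay":0,"az":0,"gripper":0},{"x":-0.32,"y":0.16,"z":0.02,"ax":0,"ay":0,"az":0,"gripper":0},{"x":-0.29,"y":0.14,"z":0.02,"ax":0,"ay":0,"az":0,"gripper":0},{"x":-0.30,"y":0.13,"z":0.02,"ax":0,"ay":0,"az":0,"gripper":0}]'
python3 -c "
from cell import env
from h import *
s=env.observe();st(s)"
```

```text
time_s: 10.2
tool_pos: [0.606, -0.0787, 0.1294]
tool_rot: [0.0, 0.999, -0.046, 0.0]
force: [1.3, 0.2, 0.2]
finger_gap: 0.002
t 10.2 tcp bed mm [ 37.3  22.7 129.4] F bed [-0.28  1.31  0.25] gap 0.002 q [-0.26  0.28  1.66 -0.    1.21 -0.17]
tool axes in bed [[-0.004, 1.0, 0.0], [1.0, 0.004, 0.0], [0.0, 0.0, -1.0]]
time_s: 10.53
tool_pos: [0.5929, -0.0837, 0.1286]
tool_rot: [0.0, 0.999, -0.046, 0.0]
force: [0.8, 0.1, 0.5]
finger_gap: 0.001
t 10.53 tcp bed mm [ 43.5  10.1 128.6] F bed [-0.17  0.83  0.49] gap 0.001 q [-0.27  0.25  1.69 -0.    1.2  -0.18]
tool axes in bed [[-0.003, 1.0, 0.0], [1.0, 0.003, 0.0], [0.0, 0.0, -1.0]]
```

```bash
python3 -m handwheel '[{"x":-0.33,"y":0.10,"z":0.01,"ax":0,"ay":0,"az":0,"gripper":0},{"x":-0.35,"y":0.07,"z":0.01,"ax":0,"ay":0,"az":0,"gripper":0},{"x":-0.37,"y":0.04,"z":0.01,"ax":0,"ay":0,"az":0,"gripper":0},{"x":-0.38,"y":0,"z":0.01,"ax":0,"ay":0,"az":0,"gripper":0}]'
python3 -c "
from cell import env
from h import *
s=env.observe();st(s)
c=env.camera('side');crop(c,200,130,90,100,6,'s10.png')"
```

```text
time_s: 10.87
tool_pos: [0.5784, -0.0844, 0.1282]
tool_rot: [0.0, 0.999, -0.047, 0.0]
force: [1.5, -0.3, -0.4]
finger_gap: -0.0
t 10.87 tcp bed mm [ 45.6  -4.3 128.2] F bed [ 0.16  1.57 -0.4 ] gap -0.0 q [-0.28  0.22  1.73 -0.    1.19 -0.19]
tool axes in bed [[-0.003, 1.0, 0.0], [1.0, 0.003, 0.0], [0.0, 0.0, -1.0]]
```

View pics/s10.png

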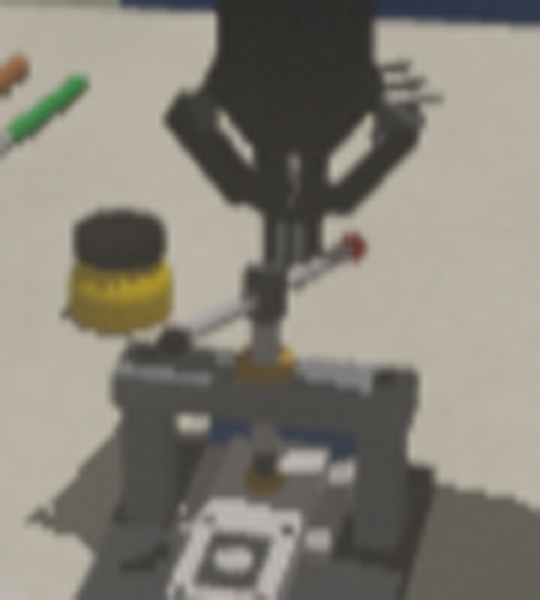

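```bash
python3 -m handwheel '[{"x":-0.39,"y":-0.05,"z":0.03,"ax":0,"ay":0,"az":0,"gripper":0},{"x":-0.40,"y":-0.09,"z":0.03,"ax":0,"ay":0,"az":0,"gripper":0},{"x":-0.39,"y":-0.14,"z":0.03,"ax":0,"ay":0,"az":0,"gripper":0},{"x":-0.39,"y":-0.18,"z":0.03,"ax":0,"ay":0,"az":0,"gripper":0}]'
python3 -c "
from cell import env
from h import *
s=env.observe();st(s);print(np.hypot(*s['force'][:2]))"
python3 -m handwheel '[{"x":-0.38,"y":-0.23,"z":0.03,"ax":0,"ay":0,"az":0,"gripper":0},{"x":-0.35,"y":-0.28,"z":0.03,"ax":0,"ay":0,"az":0,"gripper":0}]'
python3 -c "
from cell import env
from h import *
s=env.observe();st(s);print(np.hypot(*s['force'][:2]))"
```

```text
time_s: 11.25
tool_pos: [0.5633, -0.0782, 0.1271]
tool_rot: [0.0, 0.999, -0.046, 0.0]
force: [3.0, -0.6, 1.1]
finger_gap: 0.004
t 11.25 tcp bed mm [ 40.9 -19.8 127.1] F bed [0.27 3.02 1.11] gap 0.004 q [-0.28  0.18  1.77 -0.    1.18 -0.18]
tool axes in bed [[-0.003, 1.0, 0.001], [1.0, 0.003, 0.0], [0.0, 0.001, -1.0]]
3.029929492313609
time_s: 11.42
tool_pos: [0.5571, -0.0726, 0.1268]
tool_rot: [0.0, 0.999, -0.047, 0.001]
force: [4.1, -3.3, -0.3]
finger_gap: -0.001
t 11.42 tcp bed mm [ 36.  -26.5 126.8] F bed [ 2.84  4.41 -0.34] gap -0.001 q [-0.27  0.17  1.79 -0.    1.18 -0.18]
tool axes in bed [[-0.003, 1.0, 0.002], [1.0, 0.003, 0.001], [0.001, 0.002, -1.0]]
5.2432961882256475
```

```bash
python3 -m handwheel '[{"x":0,"y":0,"z":0,"ax":0,"ay":0,"az":0,"gripper":0},{"x":0,"y":0,"z":0,"ax":0,"ay":0,"az":0,"gripper":0}]'
python3 -c "
from cell import env
from h import *
s=env.observe();st(s);print(np.hypot(*s['force'][:2]),s['wrist_torque'])
c=env.camera('side');crop(c,200,130,90,100,6,'s11.png')"
```

```text
time_s: 11.58
tool_pos: [0.5567, -0.0724, 0.1266]
tool_rot: [0.0, 0.999, -0.046, 0.0]
force: [2.1, -1.2, 0.7]
finger_gap: 0.002
t 11.58 tcp bed mm [ 35.7 -27.  126.6] F bed [0.95 2.23 0.71] gap 0.002 q [-0.27  0.17  1.79 -0.    1.18 -0.18]
tool axes in bed [[-0.004, 1.0, 0.0], [1.0, 0.004, 0.0], [0.0, 0.0, -1.0]]
2.4262681454159805 [-0.1413031  -0.23395465  0.0408067 ]
```

View pics/s11.png

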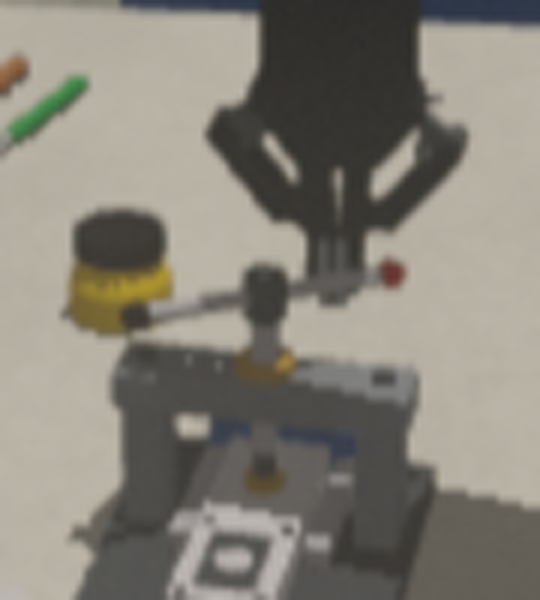

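```bash
cat > f.py <<'E'
from cell import env
from h import *
import sys
s=env.observe();F=np.array(s["force"]);b=bed(s["tool_pos"])
a=float(sys.argv[1]);a=np.radians(a);n=np.array([-np.sin(a),np.cos(a)]);u=np.array([np.cos(a),np.sin(a)])
f=np.array([F@EX,F@EY]);cor=np.array([-np.sign(n[0])*11,-np.sign(n[1])*14.5])
r=u@(b[:2]+cor)
print("tcp",b,"Fbed",np.round(f,1),"F.n %.2f contact r %.0f F@48 %.2f"%(f@n,r,f@n*r/48))
best=min(np.arange(210,-260,-1),key=lambda p:abs((b[:2]+0)@np.array([-np.sin(np.radians(p)),np.cos(np.radians(p))])-(5+11*abs(np.sin(np.radians(p)))+14.5*abs(np.cos(np.radians(p)))))+(0 if abs(p-float(sys.argv[1]))<40 else 1e3))
print("phi from tcp",best)
E
python3 -m handwheel '[{"x":-0.33,"y":-0.32,"z":0.03,"ax":0,"ay":0,"az":0,"gripper":0},{"x":-0.29,"y":-0.36,"z":0.03,"ax":0,"ay":0,"az":0,"gripper":0}]'
python3 f.py -75
python3 - <<'E'
from cell import env
from h import *
c=env.camera('side')
r=onz(c,200+393/6,130+272/6,.147);b=onz(c,200+137/6,130+315/6,.147)
print(bed(r),bed(b)); d=bed(r)-bed(b);print(np.degrees(np.arctan2(d[1],d[0])))
E
```

```text
time_s: 11.8
tool_pos: [0.5523, -0.066, 0.1263]
tool_rot: [0.001, 0.999, -0.047, 0.001]
force: [6.7, -4.4, -0.2]
finger_gap: 0.004
tcp [ 29.8 -32.  126.3] Fbed [3.8 7.1] F.n 5.47 contact r 50 F@48 5.67
phi from tcp -74
[ 26.7 -56.3 147. ] [-41.3  53.6 147. ]
-58.25308517256249
```

```bash
python3 -m handwheel '[{"x":0,"y":0,"z":0,"ax":0,"ay":0,"az":0,"gripper":0}]'; python3 f.py -75
python3 -m handwheel '[{"x":-0.04,"y":-0.15,"z":0.01,"ax":0,"ay":0,"az":0,"gripper":0},{"x":-0.04,"y":-0.15,"z":0.01,"ax":0,"ay":0,"az":0,"gripper":0}]'
python3 f.py -78
```

```text
time_s: 11.93
tool_pos: [0.5518, -0.0655, 0.1262]
tool_rot: [0.001, 0.999, -0.046, 0.001]
force: [4.0, -2.7, -0.2]
finger_gap: -0.004
tcp [ 29.4 -32.5 126.2] Fbed [2.3 4.2] F.n 3.27 contact r 50 F@48 3.42
phi from tcp -74
time_s: 12.1
tool_pos: [0.5514, -0.0635, 0.1261]
tool_rot: [0.001, 0.999, -0.047, 0.001]
force: [3.4, -8.1, 0.0]
finger_gap: -0.001
tcp [ 27.4 -33.1 126.1] Fbed [7.8 4.2] F.n 8.46 contact r 50 F@48 8.81
phi from tcp -77
```

```bash
python3 f.py -78; python3 -c "
from cell import env
from h import *
c=env.camera('side');crop(c,220,165,50,60,10,'s12.png')
c=env.camera('top');crop(c,190,130,130,100,6,'t12.png')"; python3 f.py -78
```

```text
tcp [ 27.4 -33.1 126.1] Fbed [7.8 4.2] F.n 8.46 contact r 50 F@48 8.81
phi from tcp -77
tcp [ 27.3 -33.3 126. ] Fbed [4.8 3.3] F.n 5.41 contact r 50 F@48 5.65
phi from tcp -77
```

View pics/s12.png

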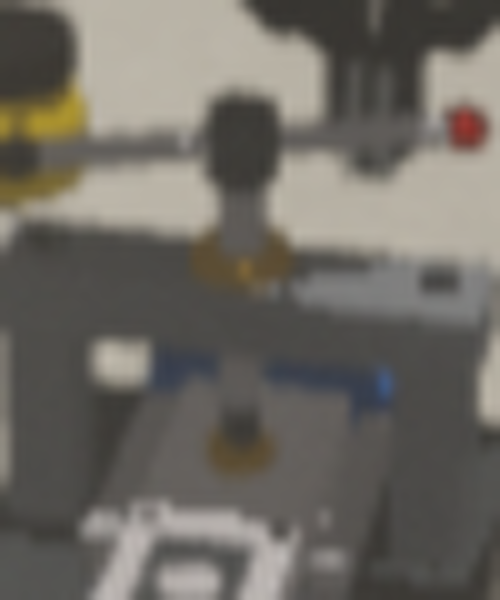

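View pics/t12.png

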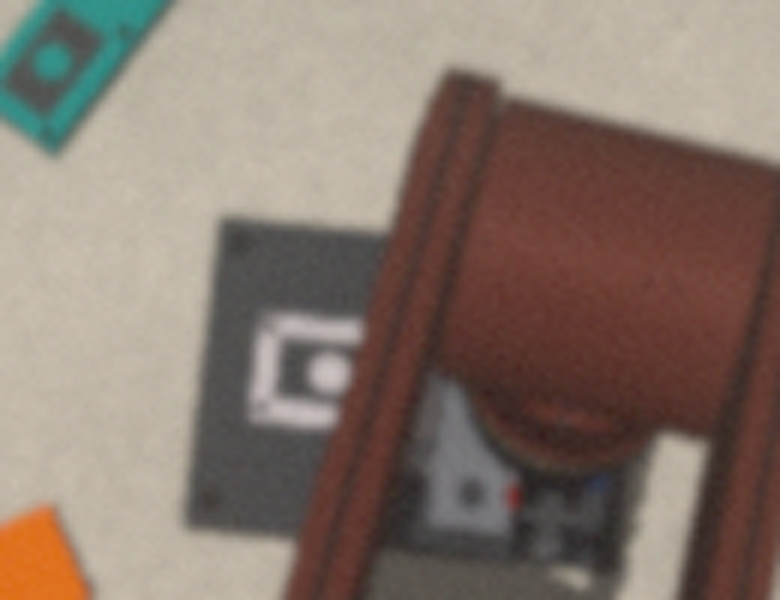

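```bash
python3 - <<'E'
from cell import env
from h import *
t=env.camera('top');c=env.camera('side')
r=bed(onz(t,190+513/6,130+497/6,.147));print("top red",r,np.degrees(np.arctan2(r[1],r[0])))
r=bed(onz(c,220+46.6,165+12.8,.147));b=bed(onz(c,220+1.5,165+15.5,.147));d=r-b
print(r,b,np.degrees(np.arctan2(d[1],d[0])),np.hypot(d[0],d[1]))
for z in(.143,.15):
    h=bed(onz(c,220+24.3,165+14,z));print("hub centre",z,h)
s=env.observe();print(s["wrist_torque"],s["force"])
E
python3 f.py -78
```

```text
top red [ 17.1 -62.9 147. ] -74.79113729834046
[ 12.1 -61.8 147. ] [-30.4  60.1 147. ] -70.77907313035324 129.09632062921082
hub centre 0.143 [ -0.7   0.5 143. ]
hub centre 0.15 [-13.9  -2.1 150. ]
[-0.89058033 -0.45922662 -0.04043084] [ 2.98676501 -5.60454906  1.18709362]
tcp [ 27.3 -33.3 126. ] Fbed [5.3 3.5] F.n 5.91 contact r 50 F@48 6.17
phi from tcp -77
```

```bash
cat > avg.py <<'E'
from cell import env
from h import *
import sys
L=[]
for i in range(12):
    env.camera("top"); s=env.observe(); F=np.array(s["force"]); M=np.array(s["wrist_torque"]); L.append([F@EX,F@EY,F[2],M@EX,M@EY,M[2]])
L=np.array(L);m=L.mean(0);print("mean",np.round(m,3),"std",np.round(L.std(0),3),bed(s["tool_pos"]),"t",s["time_s"])
if len(sys.argv)>1:
    a=np.radians(float(sys.argv[1]));n=np.array([-np.sin(a),np.cos(a)]);print("F.n",m[:2]@n)
E
python3 avg.py -77
```

```text
mean [ 5.095e+00  3.866e+00  7.100e-01  5.730e-01 -7.970e-01  4.000e-03] std [0.379 0.43  0.375 0.029 0.037 0.024] [ 27.3 -33.3 126. ] t 12.9
F.n 5.8346049109234945
```

```bash
python3 -m handwheel '[{"x":-0.01,"y":-0.05,"z":0,"ax":0,"ay":0,"az":0,"gripper":0},{"x":-0.01,"y":-0.05,"z":0,"ax":0,"ay":0,"az":0,"gripper":0}]'; python3 f.py -78;python3 avg.py -78
```

```text
time_s: 13.07
tool_pos: [0.5511, -0.0628, 0.126]
tool_rot: [0.001, 0.999, -0.047, 0.001]
force: [2.3, -8.8, 1.3]
finger_gap: 0.003
tcp [ 26.8 -33.4 126. ] Fbed [8.5 3.2] F.n 9.01 contact r 50 F@48 9.41
phi from tcp -77
mean [ 6.905e+00  3.435e+00  5.700e-01  5.510e-01 -1.040e+00 -5.000e-03] std [0.484 0.532 0.479 0.025 0.028 0.026] [ 26.7 -33.5 126.1] t 13.6667
F.n 7.468209620219931
```

```bash
python3 -m handwheel '[{"x":0.1,"y":0.5,"z":0,"ax":0,"ay":0,"az":0,"gripper":0},{"x":0.2,"y":1.5,"z":0,"ax":0,"ay":0,"az":0,"gripper":0},{"x":-0.5,"y":1.5,"z":0,"ax":0,"ay":0,"az":0,"gripper":0},{"x":-1,"y":0.5,"z":-2.5,"ax":0,"ay":0,"az":0,"gripper":0},{"x":-1,"y":0.5,"z":-3.5,"ax":0,"ay":0,"az":0,"gripper":0}]'
python3 -m handwheel '[{"x":-2,"y":2,"z":-3,"ax":0,"ay":0,"az":0,"gripper":0},{"x":-2,"y":3,"z":0,"ax":0,"ay":0,"az":0,"gripper":0},{"x":-2,"y":3,"z":0,"ax":0,"ay":0,"az":0,"gripper":0},{"x":-2,"y":3,"z":0,"ax":0,"ay":0,"az":0,"gripper":0},{"x":-2,"y":3,"z":0,"ax":0,"ay":0,"az":0,"gripper":0}]'
python3 -c "
from cell import env
from h import *
c=env.camera('side');crop(c,200,150,90,80,8,'s13.png')
c=env.camera('top');crop(c,205,150,110,85,7,'t13.png')"; python3 f.py -78
```

```text
time_s: 14.08
tool_pos: [0.5204, -0.103, 0.1814]
tool_rot: [-0.002, 0.999, -0.047, -0.005]
force: [0.6, -1.5, 0.4]
finger_gap: 0.001
time_s: 14.5
tool_pos: [0.4102, -0.2341, 0.2153]
tool_rot: [-0.001, 0.999, -0.046, -0.001]
force: [1.0, -0.7, -1.0]
finger_gap: 0.001
tcp [ 213.4 -158.6  215.1] Fbed [-0.7  0.1] F.n -0.67 contact r 211 F@48 -2.97
phi from tcp -42
```

View pics/s13.png

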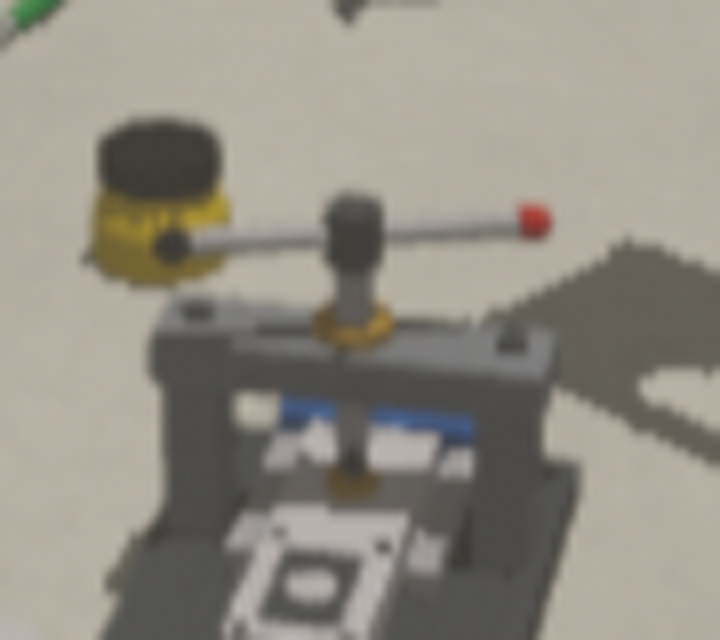

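View pics/t13.png

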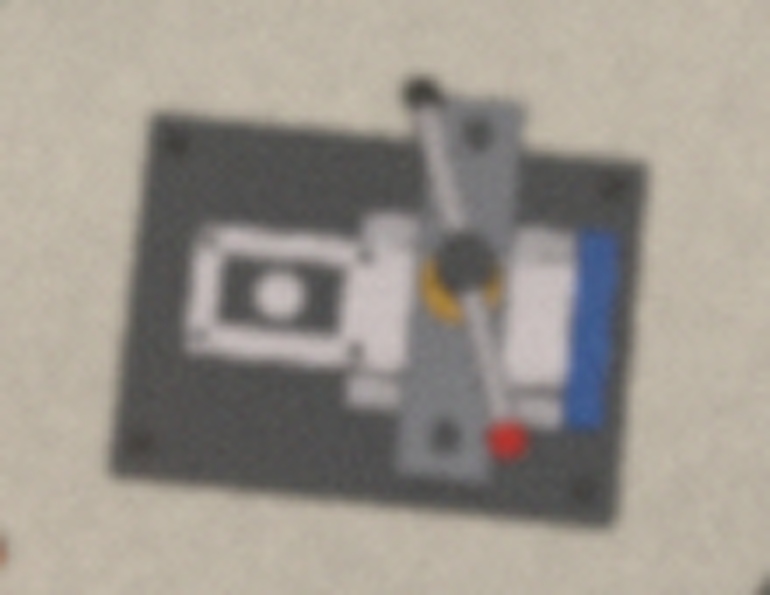

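Run:
```python
from cell import env
from h import *
t=env.camera('top')
f=lambda p,z:bed(onz(t,205+(p[0]+.5)/7-.5,150+(p[1]+.5)/7-.5,z))
r=f((507,440),.146);b=f((422,93),.146);d=r-b;print(r,b,np.degrees(np.arctan2(d[1],d[0])),np.hypot(d[0],d[1]))
E1=[f(p,.04) for p in[(205,228),(185,352)]];print("tail",E1)
```

```text
[ 20.7 -61.4 146. ] [-21.6  62.  146. ] -71.07891683489804 130.44864890063064
tail [array([-103.2,   25.2,   40. ]), array([-105.6,  -25.3,   40. ])]
```

```bash
python3 avg.py -71
```

```text
mean [ 0.121 -0.03  -0.244  0.01   0.003 -0.002] std [0.473 0.566 0.491 0.024 0.026 0.031] [ 210.1 -155.4  215.5] t 15.25
F.n 0.1041372472130271
```

```bash
python3 -c "
from cell import env
print(env.hand_in(), env.observe()['time_s'])"
```

```text
the job is handed in; nothing more can be done
the job is handed in; nothing more can be done
```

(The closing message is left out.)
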